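# Hold the blue relay module under the test press

### The arm

A 6-joint arm with a two-finger parallel gripper is mounted at the origin on the work surface. World frame = base frame: x ahead of the robot, y to its left, z up, the work surface at z = 0. Lengths are in m, angles in degrees, forces in N, time in s.
With the tool pointing down it reaches from about 0.25 to 0.725 m from the base axis. Payload 9.7 kg.
Tool frame: the origin (TCP) lies between the finger pads; the fingertips stand 25 mm ahead of it and the grasp point (between the pads) lies 6 mm ahead of it; z points along the fingers, y is the line along which they close (so a half turn about z gives the same grasp; the last joint's range is limited). The gripper opens to 85 mm and grips with 20 to 120 N. Pads are 22 mm wide; open, the fingers measure 114 mm over their backs; the gripper's body (76 mm by 85 mm) begins 54 mm behind the grasp point. The pads swing forward as they close: fully open they stand 13 mm farther back than shut.
Start: joints at [63.426, 4.979, 10.078, 95.1, 0, 90], TCP at [0.246, 0.492, 0.256] pointing down, gripper open.
Joint ranges: [-179.16, 179.16], [-48.56, 103.87], [-65.8, 70.77], [-126.05, 130.52], [-82.76, 87.17], [-180, 180]. Speed limits (degrees/s): [127.2, 127.2, 147.25, 180, 180, 180].

### API

Orientations are given as [roll, pitch, yaw] about the fixed x, y, z axes, in that order (R = Rz(yaw) Ry(pitch) Rx(roll)).
In Python, from workcell import bot, imaging, workorder gives the robot as it stands (bot), with the cameras (imaging) and the job (workorder).
- The arm moves only by the shell command python3 drive.py 'ROWS' [FORCE]. ROWS is a JSON list that holds a single list of rows (three levels of brackets), with 1 to 5 rows, each of 5 numbers: dx, dy, dz in m, then a turn about the tool's z in degrees, then the finger opening in m; each row is the pose to reach, as a shift and turn from the pose commanded when the command began, along the tool's axes at that moment; what a row does not reach only later rows make up. A row lasts 1/12 s, in which the tool goes at most 0.0417 m and 7.16 degrees, less where a joint would pass 70% of its speed; a pose out of reach is approached as far as the arm can. The fingers move at their own pace and stop on an object; FORCE is the grip in N (left out, the last holds). Time passes only in rows, so rows that do not move let the fingers close. It prints the time, the measured TCP pose, the force, the opening and the grip force at its end. Input that does not fit is refused with a message, and nothing moves.
- bot.get_obs(): the state, without advancing time (a new reading comes with each control period).
- imaging.camera(name): name is "scene" or "top"; returns the picture (420x560x3 uint8, blue, green, red); there is no depth.
- imaging.camera_info(name): a dict with "mtx" (3x3 intrinsics, pixels), "extrinsics" (4x4, takes a point from camera to world coordinates). Camera axes: x right, y down, z forward; pixel columns grow to the right and rows downward; lengths in m; the calibration is good to about 2 mm. A picture is of the moment at which its call begins. camera_info takes no time and is no camera call.
- workorder.job_done(): hands the job in; it is judged then, once.
The state is a dict: "time": time; "q": joint angles; "qd": joint speeds; "joint_efforts": joint torques, N m; "ee_pos": TCP position; "tcp_rot": TCP orientation; "wrist_force": force on the tool from outside, world axes, zero at the start; "torque": the same for the moment, N m; "opening": finger opening in m; "grasp_force": force on a finger pad.
Only numpy, scipy, OpenCV 4.12 (cv2) and the standard library are available. Lean on these libraries where they do the work, as an engineer would, in place of code of your own. Each camera call takes 0.05 s, during which the arm holds its last target. There are 200 camera calls.

### The job

Test the blue relay module on the hand-lever press: slide the carrier along until the blue module stands squarely under the probe pins, then pull the lever with the red ball fully down so that the pins press on it. Do not let go: the program finishes while still holding the lever fully down. Never press the pins on the other two modules, keep all three seated in the carrier, and leave the other things on the bench alone.

Things in the scene. Friction and masses are not known exactly. Their poses are not given: they have to be found in the camera images.
- press: Green C-frame bench test press, bolted to the bench at a varying place and yaw. Origin: on the bench, right below the probe axis. x points from the operator's side to the column (roughly away from the robot), y left along the slide, z up. Grey foot plate x -85 to 120, y +-95 mm; steel slide bed 88 mm wide, y -140 to 190, top at z 22 mm. A red line on the foot plate before the bed marks y = 0.
- head_top (a point): Centre of the top of the press's green head, on the probe axis, 250 mm above the bench. The head spans press x -41 to 69, y +-30, z 150 to 250 mm; behind it the column, x 65 to 115, y +-28 mm, from foot to z 250. The square ram sticks out of the head's top up to z 284 mm at rest.
- probe_axis (a point): Point on the axis of the ram and probe pins, 62 mm above the bench, at the height of the shoulders of a module. A module is in place when its origin is straight below this point.
- carrier (a joint): Travel (m) of the aluminium carrier on the slide bed: 0 at the loading (left) end, where it starts; grows to 0.170 at most as it moves to the press's -y (right). About 3 N of friction; it stays where it is left, no detents. Travels of 0.065, 0.105 and 0.145 bring the right, middle and left pocket under the pins.
- pocket_middle (a point): Centre of the floor of the carrier's middle pocket, 32 mm above the bench; at press y 105 mm at travel 0. The other two pockets lie 40 mm to the left and right of it. The carrier is 78 by 136 mm; black pocket walls, tops at 44 mm above the bench, white and red index lines on the pockets' centre lines at the operator's side.
- carrier_grip (a point): Point on the axis of the carrier's black upright grip, 67 mm above the bench. The grip is 24 mm in diameter from 54 to 80 mm above the bench, with a thinner neck below and its top at 86 mm. At press x -40, y 270 mm at travel 0, and rides with the carrier, 165 mm left of the middle pocket. A low draw bar (top at 32 mm) joins it to the carrier; free room all round for fingers.
- lever (a joint): Angle (rad) of the lever on the right end of the horizontal shaft (along press y; at press x 0, z 200 mm): 0 raised at rest, 0.80 fully down on its stop. A spring always returns it to 0: about 3 N at the ball start it, about 10 N hold it fully down. It lowers the ram by 28 mm per rad; the last 3 mm of the ram's 22 mm press the sprung pins on the module.
- lever_ball (a point): Lever rod (12 mm thick) with a red ball, 32 mm diameter, on the operator's side. This point: the ball's centre, 140 mm from the shaft's axis. At lever angle q the ball is at press x -140*cos(0.55-q), y -60, z 200+140*sin(0.55-q) mm: 273 mm high at rest, 165 mm fully down. It can be pinched from above, fingers closing along press y, and turns in the grip as it swings.
- probe_pins: Six brass probe pins in two rows under the red and aluminium probe plate (60 by 34 mm) of the ram. Origin on the probe axis at the height of the pin tips: 81 mm above the bench at rest, 62 mm when pressing on a module. The pins spring back by up to 6 mm.
- module_blue: Blue relay module, loose in one of the carrier's three pockets (which one varies): 60 mm along press x, 30 mm along press y, shoulders with terminal screws 30 mm high, middle hump 45 mm high, about 0.09 kg. Origin at the centre of its underside, 32 mm above the bench when seated.
- module_orange: The same module in orange, in another pocket
- module_grey: The same module in grey, in another pocket
- ferrule_box: Bystander: open yellow box of blue ferrules, 100 by 140 by 42 mm, origin under its centre
- tape_roll: Bystander: black roll of tape lying flat, 100 mm across, 19 mm high, origin under its centre
- screwdriver: Bystander: screwdriver with a red handle lying flat
- crimper: Bystander: crimping pliers, one orange and one black handle, about 190 mm long, lying flat, 20 mm high
- terminal_strip: Bystander: steel mounting rail 180 by 35 mm with grey and blue terminals, 42 mm high, origin under its centre
- carton: Bystander: flat orange box 150 by 85 by 45 mm, origin under its centre

How it is judged:
By the outcome, as a careful person would: the job done as asked, in the order asked, and still so for the second after the job is handed in, while the arm keeps its last pose, push and grip.
It also fails if it takes over 59 s, if anything falls off the work surface, if the arm or the gripper's body presses on something with over 40 N, if the wrist force passes 120 N, or if a joint passes its speed limit or range.

## Working session

There is one attempt and no reset: what is moved stays moved. The work goes in short steps, Python scripts to look and compute and a shell command to move; the robot and the scene stay as the last step left them, time stands still between calls to the robot, and variables do not carry over. Pictures are saved under pics/ and viewed, at most 10 in all, crops included, and the job is handed in when it is done.

```bash
ls; mkdir -p pics
python3 - <<'E'
from workcell import bot, imaging, workorder
import cv2,numpy as np
for n in("scene","top"):
    cv2.imwrite(f"pics/{n}0.png",imaging.camera(n)); i=imaging.camera_info(n); print(n,np.round(i["mtx"],1).tolist(),np.round(i["extrinsics"],3).tolist())
o=bot.get_obs();print(o)
E
```

```text
drive.py
pics
workcell.py
scene [[435.6, 0.0, 274.3], [0.0, 435.6, 212.2], [0.0, 0.0, 1.0]] [[-0.675, 0.578, -0.458, 1.074], [0.738, 0.532, -0.415, 0.508], [0.004, -0.618, -0.786, 1.137], [0.0, 0.0, 0.0, 1.0]]
top [[414.4, 0.0, 277.3], [0.0, 414.4, 206.3], [0.0, 0.0, 1.0]] [[0.017, -0.996, 0.092, 0.436], [-1.0, -0.017, 0.001, -0.0], [0.001, -0.092, -0.996, 1.271], [0.0, 0.0, 0.0, 1.0]]
{'time': 0.1, 'q': array([6.34268178e+01, 5.00859147e+00, 1.00407614e+01, 9.50999034e+01,
       1.13279344e-03, 9.00005795e+01]), 'qd': array([ 0.0618779 , -0.19691032,  0.03739017,  0.14467304, -0.02945087,
        0.02576753]), 'joint_efforts': array([-9.23398475e-04, -5.21562517e+01,  4.65652263e+01,  1.60179340e-02,
       -4.23426798e-05, -6.37387444e-06]), 'ee_pos': array([0.24595787, 0.49175277, 0.25566361]), 'tcp_rot': array([-1.79932267e+02, -1.13210756e-03,  1.53426237e+02]), 'wrist_force': array([-0.73317273, -0.23071099, -0.42415626]), 'torque': array([-0.00286633, -0.01846119,  0.04524545]), 'grasp_force': 0.0, 'opening': 0.08547910185937228}
```

View pics/scene0.png

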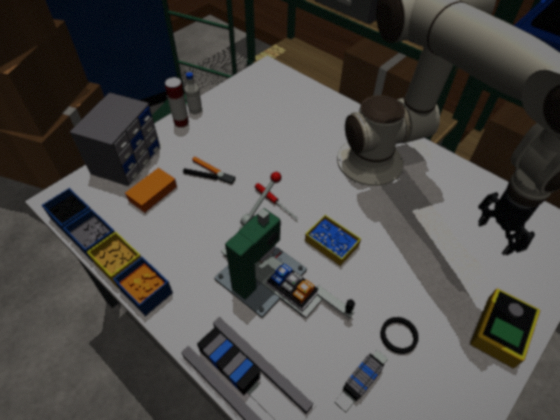

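View pics/top0.png

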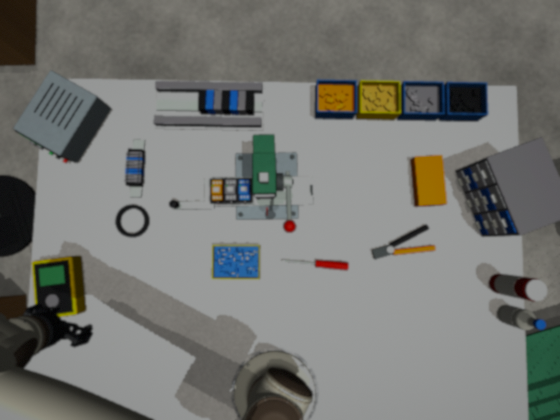

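The top view shows the press head at about (264,165), the red ball at (290,226) and the grip at (174,204). The modules run left to right orange, grey, blue, at about (217..247,190). The next step is to measure these positions and zoom in.

```bash
cat > h.py <<'E'
from workcell import bot, imaging, workorder
import cv2,numpy as np
I={n:imaging.camera_info(n) for n in("scene","top")}
def ray(n,uv):
    K,E=np.array(I[n]["mtx"]),np.array(I[n]["extrinsics"])
    d=E[:3,:3]@np.linalg.solve(K,[uv[0],uv[1],1.]); return E[:3,3],d/np.linalg.norm(d)
def plane(n,uv,z):
    o,d=ray(n,uv); return o+d*(z-o[2])/d[2]
def tri(a,b):
    (o1,d1),(o2,d2)=ray("scene",a),ray("top",b)
    s=np.linalg.lstsq(np.c_[d1,-d2],o2-o1,rcond=None)[0]
    p,q=o1+s[0]*d1,o2+s[1]*d2; return (p+q)/2,np.linalg.norm(p-q)
def proj(n,p):
    E=np.linalg.inv(np.array(I[n]["extrinsics"])); c=np.array(I[n]["mtx"])@(E[:3,:3]@p+E[:3,3]); return c[:2]/c[2]
def blobs(img,lo,hi,box,amin=15):
    u0,v0,u1,v1=box; h=cv2.cvtColor(img,cv2.COLOR_BGR2HSV)[v0:v1,u0:u1]
    m=cv2.inRange(h,np.array(lo),np.array(hi)); n,_,st,c=cv2.connectedComponentsWithStats(m)
    return [(np.round(c[i]+[u0,v0],1).tolist(),int(st[i,4]),[int(st[i,0]+u0),int(st[i,1]+v0),int(st[i,2]),int(st[i,3])]) for i in range(1,n) if st[i,4]>=amin],m
E
python3 - <<'E'
from h import *
s=cv2.imread("pics/scene0.png");t=cv2.imread("pics/top0.png")
cs=cv2.resize(s[165:325,200:365],None,fx=3.6,fy=3.6,interpolation=cv2.INTER_CUBIC)
ct=cv2.resize(t[120:250,160:325],None,fx=4.6,fy=4.6,interpolation=cv2.INTER_CUBIC)
cv2.imwrite("pics/cs.png",cs);cv2.imwrite("pics/ct.png",ct)
for n,im,b in(("scene",s,(200,165,365,325)),("top",t,(160,120,325,250))):
  for c,lo,hi in(("red",(0,170,110),(6,255,255)),("green",(55,90,20),(90,255,255)),("blue",(100,120,90),(125,255,255)),("orange",(7,150,120),(20,255,255)),("black",(0,0,0),(180,255,38))):
    print(n,c,blobs(im,lo,hi,b)[0])
E
```

```text
scene red [([275.5, 174.3], 24, [272, 173, 8, 4]), ([260.1, 186.8], 24, [256, 184, 8, 7]), ([271.2, 196.0], 27, [268, 193, 8, 7])]
scene green [([250.8, 235.1], 1003, [226, 214, 53, 43])]
scene blue [([333.1, 237.4], 771, [312, 220, 44, 36]), ([283.5, 270.3], 33, [278, 265, 11, 10]), ([278.3, 279.5], 15, [275, 277, 7, 6])]
scene orange [([212.0, 167.8], 36, [205, 165, 14, 7])]
scene black [([213.4, 176.7], 115, [200, 172, 34, 11]), ([263.1, 221.1], 61, [258, 217, 10, 9]), ([249.7, 263.0], 1665, [227, 222, 53, 78]), ([289.8, 291.8], 353, [267, 277, 50, 31]), ([349.2, 306.5], 79, [346, 300, 8, 14])]
top red [([289.3, 225.8], 81, [284, 221, 11, 10])]
top green [([263.5, 163.8], 1172, [251, 135, 26, 59])]
top blue [([243.7, 191.4], 116, [238, 183, 12, 18]), ([221.0, 247.9], 39, [214, 247, 15, 3]), ([243.3, 248.0], 83, [230, 247, 28, 3])]
top orange [([219.2, 186.7], 26, [215, 184, 7, 9]), ([215.9, 194.0], 25, [212, 192, 10, 4])]
top black [([250.6, 186.4], 27, [250, 179, 2, 16]), ([174.0, 203.6], 34, [171, 201, 7, 6])]
```

View pics/cs.png

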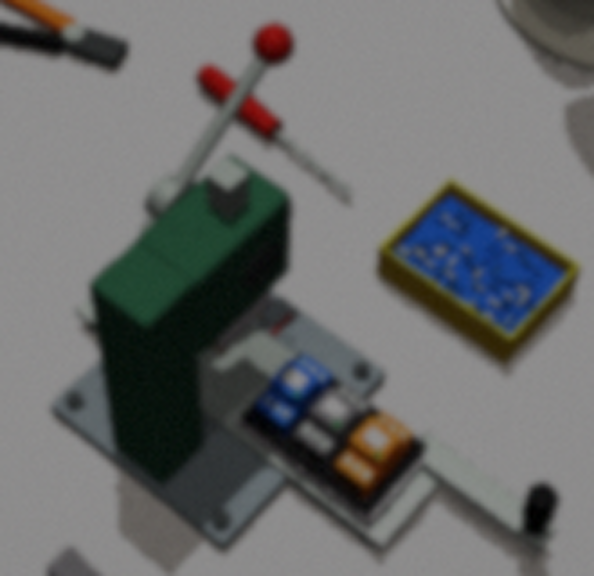

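View pics/ct.png

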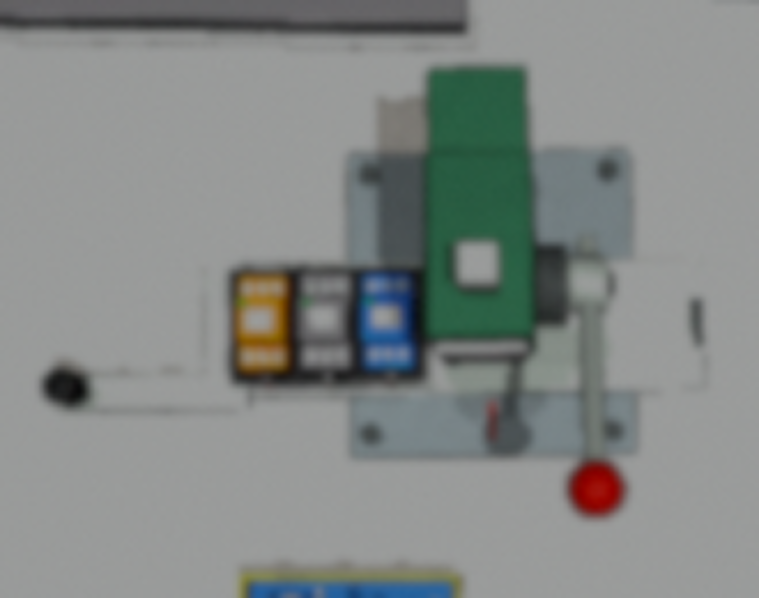

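Blue sits in the pocket nearest the press, the right one. In the scene view the ball is at (275.8,176.9), the ram top at (263.3,212.8) and the grip top at (350.8,301.7). In the top view they are at (289.5,226), (263.4,177.3) and (174.2,203.8).

Run:
```python
from h import *
from scipy.optimize import least_squares
S=lambda u,v:(u/3.6+199.6,v/3.6+164.6); T=lambda u,v:(u/4.6+159.6,v/4.6+119.6)
prs={"ball":(S(273,43),T(596,488)),"ramtop":(S(228,172),T(476,264)),"griptop":(S(542,490),T(66,386)),
"blue":(S(300,380),T(385,317)),"grey":(S(338,408),T(322,318)),"orange":(S(377,439),T(258,319)),"headNWcol":(S(152,327),T(428,68)),"headNEcol":(S(95,285),T(525,68))}
W={k:tri(*v) for k,v in prs.items()}
for k,(p,e) in W.items(): print(k,np.round(p,4),round(e,4))
tp={"ball":(-.1194,-.060,.2732),"ramtop":(0,0,.284),"griptop":(-.04,.27,.086),"blue":(0,.065,.077),"grey":(0,.105,.077),"orange":(0,.145,.077),"headNWcol":(.115,.028,.25),"headNEcol":(.115,-.028,.25)}
def T2(p,q): c,s=np.cos(p[2]),np.sin(p[2]); return np.array([c*q[0]-s*q[1]+p[0],s*q[0]+c*q[1]+p[1],q[2]])
r=least_squares(lambda p:np.concatenate([(T2(p,tp[k])-W[k][0])[:2] for k in tp]),[.5,0,0])
print(r.x,np.degrees(r.x[2]))
for k in tp: print(k,np.round((W[k][0]-T2(r.x,tp[k]))*1000,1), "topres",np.round(np.array(prs[k][1])-proj("top",T2(r.x,tp[k])),1),"sc",np.round(np.array(prs[k][0])-proj("scene",T2(r.x,tp[k])),1))
for nm,uv,z in(("redline",T(493,420),.012),("wl",T(267,379),.044),("wm",T(330,378),.044),("wr",T(393,378),.044)): print(nm,plane("top",uv,z)[:2])
for nm,q in(("grip",(-.04,.27,.067)),("grip65",(-.04,.205,.067)),("ball",(-.1194,-.06,.2732))): print(nm,T2(r.x,q))
```

```text
ball [ 0.4804 -0.0284  0.2751] 0.0017
ramtop [0.5966 0.036  0.2833] 0.0007
griptop [0.5464 0.2996 0.0844] 0.0044
blue [0.594  0.1024 0.0761] 0.0058
grey [0.5929 0.1415 0.0774] 0.0044
orange [0.5922 0.1812 0.0767] 0.0026
headNWcol [0.7086 0.0677 0.2483] 0.0058
headNEcol [0.7102 0.0144 0.2466] 0.0053
[0.5963974  0.03585661 0.03891633] 2.2297414003637086
ball [1.  0.3 1.9] topres [ 0.2 -0.7] sc [ 0.2 -0.2]
ramtop [ 0.2  0.1 -0.7] topres [ 0.1 -0.1] sc [0.1 0.3]
griptop [ 0.5 -4.5 -1.6] topres [ 2.4 -0.5] sc [-0.7 -0.6]
blue [ 0.1  1.6 -0.9] topres [ 0.3 -0.6] sc [1.4 0.6]
grey [0.6 0.7 0.4] topres [ 0.4 -0.7] sc [0.9 0.3]
orange [ 1.5  0.5 -0.3] topres [ 0.2 -0.8] sc [0.3 0.5]
headNWcol [-1.6 -0.6 -1.7] topres [1.2 0.1] sc [ 1.5 -0. ]
headNEcol [-2.2  2.  -3.4] topres [-0.   0.5] sc [2.4 0.8]
redline [0.53682046 0.03221028]
wl [0.55831388 0.1780932 ]
wm [0.55967341 0.13736265]
wr [0.56038287 0.09660953]
grip [0.54592293 0.30409592 0.067     ]
grip65 [0.54845185 0.23914514 0.067     ]
ball [ 0.47942219 -0.0287434   0.2732    ]
```

```bash
cat >> h.py <<'E'
from scipy.spatial.transform import Rotation as Ro
def to(p):
    o=bot.get_obs(); d=Ro.from_euler("xyz",o["tcp_rot"],degrees=True).inv().apply(np.array(p)-o["ee_pos"]); print("shift",np.round(d,4)); return d
P=[.5964,.0359,np.radians(2.0)]
def W(q): c,s=np.cos(P[2]),np.sin(P[2]); return np.array([c*q[0]-s*q[1]+P[0],s*q[0]+c*q[1]+P[1],q[2]])
E
python3 drive.py '[[[-0.035,-0.003,0,0,0.085],[-0.07,-0.007,0,0,0.085],[-0.105,-0.01,0,0,0.085],[-0.14,-0.014,0,0,0.085],[-0.175,-0.017,0,0,0.085]]]'
python3 drive.py '[[[-0.035,-0.003,0,0,0.085],[-0.07,-0.007,0,0,0.085],[-0.105,-0.01,0,0,0.085],[-0.14,-0.014,0.015,0,0.085],[-0.178,-0.0175,0.03,0,0.085]]]'
python3 drive.py '[[[0,0,0.02,0,0.085],[0,0,0.04,0,0.085]]]'
python3 -c "
from h import *
print(W((-.04,.27,.073)));to((.546,.3030,.073))"
```

```text
time: 0.52
ee_pos: [0.396, 0.3972, 0.256]
tcp_rot: [-180.0, -0.0, 153.4]
wrist_force: [-1.0, 1.1, 0.3]
opening: 0.0853
grasp_force: 0.0
time: 0.93
ee_pos: [0.5477, 0.3022, 0.2265]
tcp_rot: [179.9, 0.0, 153.4]
wrist_force: [0.5, 0.4, 0.0]
opening: 0.0849
grasp_force: 0.0
time: 1.1
ee_pos: [0.5479, 0.3014, 0.1846]
tcp_rot: [-180.0, -0.0, 153.2]
wrist_force: [-0.8, 0.6, -0.3]
opening: 0.0848
grasp_force: 0.0
[0.5470015  0.30433954 0.073     ]
shift [0.0024 0.0006 0.1116]
```

```bash
python3 drive.py '[[[0.001,0.001,0.03,0,0.085],[0.001,0.001,0.06,0,0.085],[0.001,0.001,0.085,0,0.085],[0.001,0.001,0.105,0,0.085],[0.001,0.001,0.111,0,0.085]]]'
python3 drive.py '[[[0,0,0,0,0.01],[0,0,0,0,0.01],[0,0,0,0,0.01],[0,0,0,0,0.01],[0,0,0,0,0.01]]]' 30
python3 drive.py '[[[0,0,0,0,0.01],[0,0,0,0,0.01],[0,0,0,0,0.01],[0,0,0,0,0.01],[0,0,0,0,0.01]]]' 30
python3 - <<'E'
from h import *
s=imaging.camera("scene");t=imaging.camera("top")
c=lambda im,u0,v0,u1,v1:cv2.resize(im[v0:v1,u0:u1],(400,400),interpolation=cv2.INTER_CUBIC)
cv2.imwrite("pics/g.png",np.hstack([c(s,230,220,390,380),c(t,130,130,290,290)]))
E
```

```text
time: 1.52
ee_pos: [0.5441, 0.3035, 0.071]
tcp_rot: [-179.7, -0.2, 153.4]
wrist_force: [-0.7, 0.3, 0.1]
opening: 0.0848
grasp_force: 0.0
time: 1.93
ee_pos: [0.5464, 0.3047, 0.0767]
tcp_rot: [179.9, 0.1, 153.4]
wrist_force: [-1.5, -6.4, 4.6]
opening: 0.0252
grasp_force: 5.8
time: 2.35
ee_pos: [0.5461, 0.304, 0.0768]
tcp_rot: [180.0, 0.1, 153.4]
wrist_force: [-2.1, -3.9, 6.4]
opening: 0.0232
grasp_force: 29.7
```

View pics/g.png

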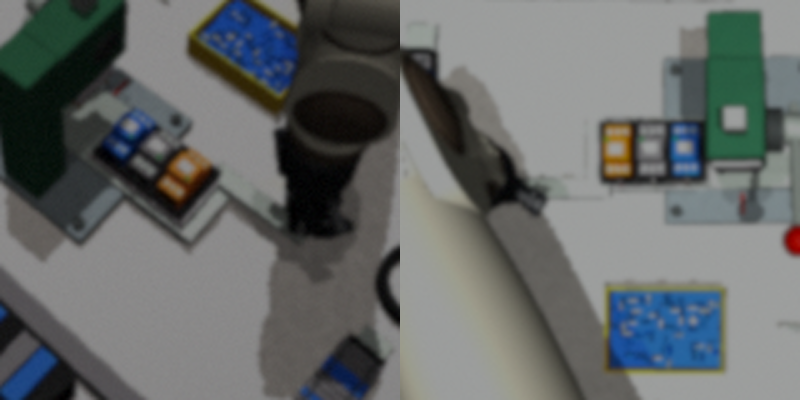

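```bash
python3 drive.py '[[[-0.005,-0.009,0,0,0.01],[-0.011,-0.02,0,0,0.01],[-0.017,-0.031,0,0,0.01],[-0.023,-0.042,0,0,0.01],[-0.027,-0.05,0,0,0.01]]]' 40
python3 drive.py '[[[-0.002,-0.004,0,0,0.01],[-0.004,-0.007,0,0,0.01],[-0.004,-0.007,0,0,0.01],[-0.004,-0.007,0,0,0.01],[-0.004,-0.007,0,0,0.01]]]' 40
python3 - <<'E'
from h import *
to([.5483,.239,.0768])
a=cv2.imread("pics/top0.png");t=imaging.camera("top");s=imaging.camera("scene")
cv2.imwrite("pics/t1.png",t);cv2.imwrite("pics/s1.png",s)
for n,im,b in(("top0",a,(190,170,265,215)),("top1",t,(190,170,265,215))):
  for c,lo,hi in(("orange",(7,120,60),(20,255,255)),):
    m=blobs(im,lo,hi,b)[1]; v,u=np.nonzero(m); uv=(u.mean()+190,v.mean()+170); print(n,c,len(u),uv,plane("top",uv,.068))
E
```

```text
time: 2.87
ee_pos: [0.548, 0.2478, 0.0769]
tcp_rot: [179.9, 0.0, 153.5]
wrist_force: [-1.5, 4.1, 4.4]
opening: 0.0227
grasp_force: 39.2
time: 3.28
ee_pos: [0.5484, 0.2394, 0.0768]
tcp_rot: [180.0, 0.1, 153.4]
wrist_force: [-3.8, -4.1, 9.5]
opening: 0.0228
grasp_force: 39.7
shift [-0.0001 -0.0004  0.    ]
top0 orange 143 (np.float64(217.34965034965035), np.float64(190.74125874125875)) [0.5889667  0.17646957 0.068     ]
top1 orange 128 (np.float64(239.0234375), np.float64(189.9296875)) [0.59246398 0.11314736 0.068     ]
```

Run:
```python
from h import *
a=cv2.imread("pics/top0.png");t=cv2.imread("pics/t1.png");s0=cv2.imread("pics/scene0.png");s=cv2.imread("pics/s1.png")
def tm(A,B,box,n,z):
    u0,v0,u1,v1=box; T=A[v0:v1,u0:u1]; k=8
    T=cv2.resize(T,None,fx=k,fy=k,interpolation=cv2.INTER_CUBIC)
    Bs=B[v0-15:v1+15,u0-40:u1+40]; Bs=cv2.resize(Bs,None,fx=k,fy=k,interpolation=cv2.INTER_CUBIC)
    _,sc,_,l=cv2.minMaxLoc(cv2.matchTemplate(Bs,T,cv2.TM_CCOEFF_NORMED))
    d=np.array(l)/k-[40,15]; c=np.array([(u0+u1)/2,(v0+v1)/2]); print(n,d,round(sc,3),np.round((plane(n,c+d,z)-plane(n,c,z))*1000,1))
tm(a,t,(211,178,224,201),"top",.070)
tm(a,t,(211,178,237,201),"top",.070)
tm(s0,s,(290,275,318,303),"scene",.070)
tm(s0,s,(280,270,318,303),"scene",.070)
c=lambda im,u0,v0,u1,v1:cv2.resize(im[v0:v1,u0:u1],(400,400),interpolation=cv2.INTER_CUBIC)
cv2.imwrite("pics/g1.png",np.hstack([c(s,225,205,315,295),c(t,205,140,305,240)]))
```

```text
top [22.125 -0.5  ] 0.976 [  2.6 -64.6   0. ]
top [22.125 -0.25 ] 0.766 [  1.9 -64.6   0. ]
scene [-18.25  -13.375] 0.929 [  2.5 -64.5   0. ]
scene [-18.    -13.375] 0.895 [  2.1 -64.6   0. ]
```

View pics/g1.png

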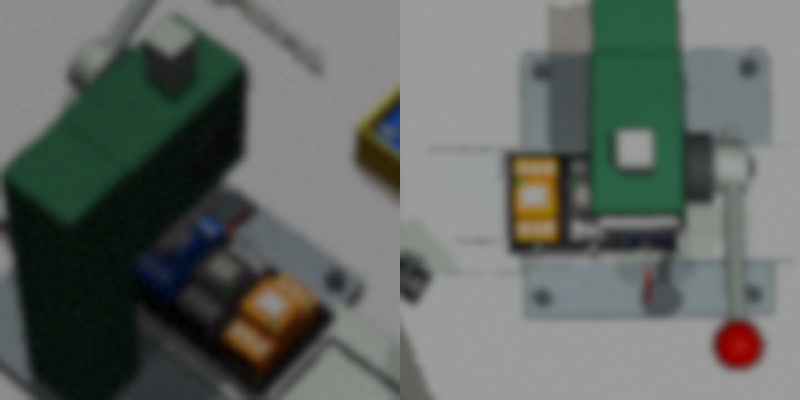

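Both views give a travel of 64.6 mm, with the blue module under the head between the index lines. I'll nudge it 0.5 mm further, release and lift.

```bash
python3 drive.py '[[[-0.0003,-0.0005,0,0,0.01],[-0.0003,-0.0005,0,0,0.01],[-0.0003,-0.0005,0,0,0.01]]]' 40
python3 drive.py '[[[0,0,0,0,0.085],[0,0,0,0,0.085],[0,0,0,0,0.085],[0,0,0,0,0.085],[0,0,0,0,0.085]]]'
python3 drive.py '[[[0,0,-0.02,0,0.085],[0,0,-0.05,0,0.085],[0,0,-0.085,0,0.085],[0,0,-0.12,7,0.085],[0,0,-0.16,14,0.085]]]'
python3 drive.py '[[[0,0,-0.03,7,0.085],[0,0,-0.06,14,0.085],[0,0,-0.09,21,0.085],[0,0,-0.11,28,0.085],[0,0,-0.12,35,0.085]]]'
python3 - <<'E'
from h import *
to([.479,-.0285,.36])
a=cv2.imread("pics/top0.png");t=imaging.camera("top")
A=a[178:201,211:224];B=t[163:216,200:264];k=8
r=lambda x:cv2.resize(x,None,fx=k,fy=k,interpolation=cv2.INTER_CUBIC)
_,sc,_,l=cv2.minMaxLoc(cv2.matchTemplate(r(B),r(A),cv2.TM_CCOEFF_NORMED)); d=np.array(l)/k-[11,15]
print(d,sc,plane("top",np.array([217.5,189.5])+d,.07)-plane("top",(217.5,189.5),.07))
E
```

```text
time: 3.63
ee_pos: [0.5484, 0.2393, 0.0768]
tcp_rot: [179.9, 0.0, 153.4]
wrist_force: [-4.6, -0.2, 7.8]
opening: 0.023
grasp_force: 39.6
time: 4.05
ee_pos: [0.5481, 0.239, 0.0751]
tcp_rot: [-180.0, -0.0, 153.4]
wrist_force: [-0.3, -0.3, 0.1]
opening: 0.0813
grasp_force: 0.0
time: 4.47
ee_pos: [0.5476, 0.2388, 0.2359]
tcp_rot: [-179.9, -0.0, 139.1]
wrist_force: [1.8, -0.1, 0.3]
opening: 0.0849
grasp_force: 0.0
time: 4.88
ee_pos: [0.5483, 0.2391, 0.3585]
tcp_rot: [179.8, -0.0, 104.1]
wrist_force: [0.4, -0.1, -0.4]
opening: 0.0855
grasp_force: 0.0
shift [-0.2427 -0.1323 -0.0021]
[22.125 -0.5  ] 0.9741116762161255 [ 0.00259883 -0.06457607  0.        ]
```

```bash
python3 drive.py '[[[-0.025,-0.014,0,7,0.085],[-0.055,-0.03,0,14,0.085],[-0.085,-0.046,0,21,0.085],[-0.115,-0.063,0,28,0.085],[-0.145,-0.079,0,35,0.085]]]'
python3 drive.py '[[[0,0,0,7,0.085],[0,0,0,14,0.085],[0,0,0,21,0.085],[0,0,0,28,0.085],[0,0,0,35,0.085]]]'
python3 drive.py '[[[0,0,0,7,0.085],[0,0,0,14,0.085],[0,0,0,21,0.085],[0,0,0,28,0.085],[0,0,0,32,0.085]]]'
python3 -c "
from h import *
to([.4795,-.0285,.279])"
```

```text
time: 5.35
ee_pos: [0.507, 0.0776, 0.3544]
tcp_rot: [-180.0, 0.0, 69.3]
wrist_force: [0.7, -0.4, 0.0]
opening: 0.0852
grasp_force: 0.0
time: 5.77
ee_pos: [0.5077, 0.0787, 0.3545]
tcp_rot: [-180.0, 0.0, 34.2]
wrist_force: [-0.5, 0.0, -0.3]
opening: 0.0851
grasp_force: 0.0
time: 6.18
ee_pos: [0.5103, 0.0497, 0.3543]
tcp_rot: [-178.7, 0.1, 5.2]
wrist_force: [-0.0, -0.3, 0.3]
opening: 0.0848
grasp_force: 0.0
shift [-0.0377  0.0767  0.0736]
```

```bash
python3 drive.py '[[[0,0,0,0,0.085],[0,0,0,0,0.085]]]'
python3 -c "
from h import *
print(bot.get_obs()['q']);to([.4795,-.0285,.279])"
```

```text
time: 6.35
ee_pos: [0.5103, 0.0482, 0.3546]
tcp_rot: [-178.7, 0.1, 4.9]
wrist_force: [-0.6, -0.1, -0.1]
opening: 0.085
grasp_force: 0.0
[  4.75787622   3.40176665  19.61112685 106.28081563   1.26853223
 179.82007115]
shift [-0.0372  0.0755  0.074 ]
```

```bash
python3 drive.py '[[[-0.01,0.02,0,0,0.085],[-0.02,0.04,0,0,0.085],[-0.03,0.06,0,0,0.085],[-0.037,0.0755,0,0,0.085],[-0.037,0.0755,0,0,0.085]]]'
python3 -c "
from h import *
print(bot.get_obs()['q']);to([.4795,-.0285,.279])"
```

```text
time: 6.77
ee_pos: [0.479, -0.0309, 0.3536]
tcp_rot: [-178.8, 0.0, 4.9]
wrist_force: [-0.6, 0.7, 0.6]
opening: 0.085
grasp_force: 0.0
[ -4.35115768  -0.97415957  15.03774011 106.23979001   1.21472681
 170.7345785 ]
shift [ 0.0007 -0.0008  0.0746]
```

```bash
python3 drive.py '[[[0,0,0.02,1,0.085],[0.0005,-0.0005,0.04,2.5,0.085],[0.0005,-0.0005,0.06,2.5,0.085],[0.0005,-0.0005,0.073,2.5,0.085],[0.0005,-0.0005,0.073,2.5,0.085]]]'
python3 drive.py '[[[0,0,0,0,0.02],[0,0,0,0,0.02],[0,0,0,0,0.02],[0,0,0,0,0.02],[0,0,0,0,0.02]]]' 40
python3 drive.py '[[[0,0,0,0,0.02],[0,0,0,0,0.02],[0,0,0,0,0.02],[0,0,0,0,0.02]]]' 40
python3 - <<'E'
from h import *
s=imaging.camera("scene");t=imaging.camera("top");print(bot.get_obs()['q'])
c=lambda im,u0,v0,u1,v1:cv2.resize(im[v0:v1,u0:u1],(400,400),interpolation=cv2.INTER_CUBIC)
cv2.imwrite("pics/b.png",np.hstack([c(s,215,135,335,255),c(t,220,150,340,270)]))
for ang in(.2,.4,.6,.8,.84): print(ang,np.round(W((-.14*np.cos(.55-ang),-.06,.2+.14*np.sin(.55-ang)))-W((-.14*np.cos(.55),-.06,.2+.14*np.sin(.55))),4))
E
```

```text
time: 7.18
ee_pos: [0.4795, -0.0263, 0.2776]
tcp_rot: [-178.7, 0.3, 2.5]
wrist_force: [-1.0, 0.8, -0.8]
opening: 0.0851
grasp_force: 0.0
time: 7.6
ee_pos: [0.4803, -0.0293, 0.2816]
tcp_rot: [-179.1, 0.0, 2.3]
wrist_force: [-0.5, -6.7, 2.9]
opening: 0.0297
grasp_force: 39.2
time: 7.93
ee_pos: [0.4804, -0.0292, 0.2818]
tcp_rot: [-179.0, -0.0, 2.3]
wrist_force: [-1.7, -11.6, 3.8]
opening: 0.0299
grasp_force: 39.2
[ -4.02812426  -3.68242404   4.18631848  97.97369699   1.0165837
 173.6788655 ]
0.2 [-0.0122 -0.0004 -0.0252]
0.4 [-0.0191 -0.0007 -0.0523]
0.6 [-0.0205 -0.0007 -0.0802]
0.8 [-0.0163 -0.0006 -0.1078]
0.84 [-0.0148 -0.0005 -0.1132]
```

View pics/b.png

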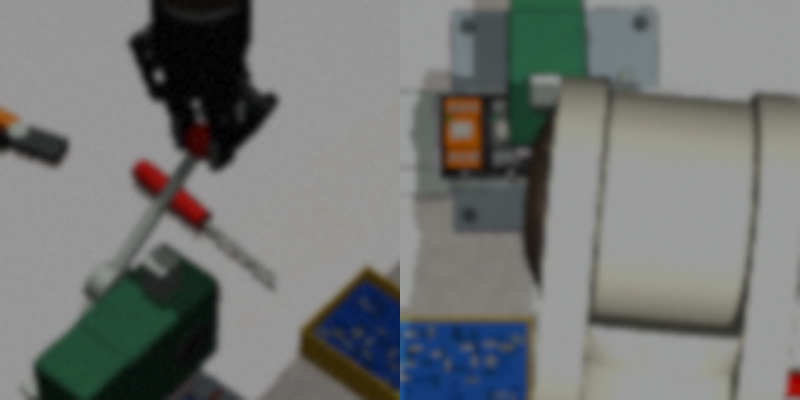

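The ball is held between the pads, with the lever still up. I'll relieve the side load and pull down along the arc.

```bash
python3 drive.py '[[[-0.003,0.001,0.005,0,0.02],[-0.007,0.001,0.013,0,0.02],[-0.0122,0.001,0.025,0,0.02],[-0.0162,0.001,0.038,0,0.02],[-0.019,0.001,0.052,0,0.02]]]' 60
python3 drive.py '[[[-0.001,0,0.014,0,0.02],[-0.0014,0,0.028,0,0.02],[-0.001,0,0.036,0,0.02],[0,0,0.042,0,0.02],[0,0,0.042,0,0.02]]]' 60
python3 -c "
from h import *
o=bot.get_obs();print(o['q'],o['wrist_force']);to([.4804-.0163,-.0298,.2818-.1078])"
```

```text
time: 8.45
ee_pos: [0.461, -0.0298, 0.2302]
tcp_rot: [-179.0, -0.1, 2.3]
wrist_force: [-2.4, -12.9, 8.1]
opening: 0.0289
grasp_force: 61.7
time: 8.87
ee_pos: [0.4613, -0.0298, 0.1873]
tcp_rot: [-179.1, 0.0, 2.2]
wrist_force: [-2.8, -17.6, 8.5]
opening: 0.0293
grasp_force: 65.1
[ -4.19307266  -7.77268328 -10.06797233  87.81785088   0.89345914
 173.57062361] [ -2.75408553 -17.57925819   8.52428135]
shift [0.0028 0.0004 0.0133]
```

```bash
python3 drive.py '[[[0.001,0.001,0.004,0,0.02],[0.002,0.0015,0.008,0,0.02],[0.003,0.0015,0.011,0,0.02],[0.003,0.0015,0.013,0,0.02],[0.003,0.0015,0.013,0,0.02]]]' 60
python3 drive.py '[[[0,0,0.001,0,0.02],[0,0,0.002,0,0.02],[0,0,0.003,0,0.02],[0,0,0.003,0,0.02]]]'
```

```text
time: 9.28
ee_pos: [0.4649, -0.0297, 0.1755]
tcp_rot: [-179.0, -0.1, 2.3]
wrist_force: [-2.0, -10.3, 11.2]
opening: 0.0294
grasp_force: 66.2
time: 9.62
ee_pos: [0.4652, -0.0297, 0.1731]
tcp_rot: [-179.0, -0.2, 2.3]
wrist_force: [-0.2, -11.7, 12.7]
opening: 0.0292
grasp_force: 66.3
```

```bash
for i in 1; do :; done; python3 drive.py '[[[0,0,0.001,0,0.02],[0,0,0.002,0,0.02],[0,0,0.002,0,0.02]]]' | grep -E 'ee_pos|wrist'
python3 drive.py '[[[0,0,0.001,0,0.02],[0,0,0.002,0,0.02],[0,0,0.002,0,0.02]]]' | grep -E 'ee_pos|wrist|opening'
python3 - <<'E'
from h import *
s=imaging.camera("scene");t=imaging.camera("top")
c=lambda im,u0,v0,u1,v1:cv2.resize(im[v0:v1,u0:u1],(400,400),interpolation=cv2.INTER_CUBIC)
cv2.imwrite("pics/d.png",np.hstack([c(s,215,175,335,295),c(t,200,140,320,260)]))
E
```

```text
ee_pos: [0.4655, -0.0297, 0.1712]
wrist_force: [0.2, -11.0, 12.5]
ee_pos: [0.4658, -0.0297, 0.1694]
wrist_force: [1.7, -11.2, 12.5]
opening: 0.0294
```

View pics/d.png

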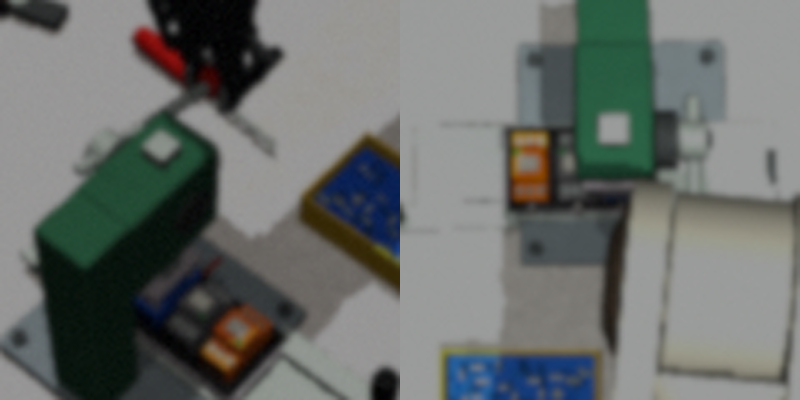

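The ram now sits much lower and the carrier is in place, but the force hasn't jumped, so I can't tell whether the lever is on its stop. I'll measure the ram's descent.

```bash
cat > ram.py <<'E'
from h import *
def top(im,n,box):
    u0,v0,u1,v1=box; g=cv2.resize(cv2.cvtColor(im,cv2.COLOR_BGR2HSV)[v0:v1,u0:u1],None,fx=8,fy=8,interpolation=cv2.INTER_CUBIC)
    m=cv2.inRange(g,np.array((0,0,110)),np.array((180,70,255))); k,_,st,c=cv2.connectedComponentsWithStats(m)
    return [((c[i]+.5)/8-.5+[u0,v0],st[i,4]/64) for i in range(1,k) if st[i,4]/64>15]
if __name__=="__main__":
    for nm,s,t in(("rest",cv2.imread("pics/scene0.png"),cv2.imread("pics/top0.png")),("now",imaging.camera("scene"),imaging.camera("top"))):
        a=top(s,"scene",(253,203,275,226));b=top(t,"top",(255,170,272,187)); print(nm,a,b)
        if a and b: print(tri(max(a,key=lambda x:x[1])[0],max(b,key=lambda x:x[1])[0]))
    for z in(.284,.264,.2616,.258): print(z,proj("scene",W((0,0,z))),proj("top",W((0,0,z))))
E
python3 ram.py
```

```text
rest [(array([254.10363924, 204.7557814 ]), np.float64(16.046875)), (array([265.15987017, 208.83280626]), np.float64(176.015625))] [(array([263.49699451, 176.43996119]), np.float64(82.53125))]
(array([0.59383873, 0.03695471, 0.29625554]), np.float64(0.006975170871020946))
now [(array([257.95030087, 206.81948909]), np.float64(104.515625)), (array([272.03856857, 209.49927649]), np.float64(35.09375)), (array([262.93119459, 217.82663941]), np.float64(51.109375))] [(array([263.80175483, 177.94099695]), np.float64(92.15625))]
(array([0.59639641, 0.02850364, 0.29801779]), np.float64(0.012871713291135038))
0.284 [262.81629378 212.13222987] [262.97893008 177.11872403]
0.264 [262.95094354 217.02716644] [263.25133959 178.43557984]
0.2616 [262.96684345 217.60517761] [263.28331392 178.59014705]
0.258 [262.99059155 218.4684948 ] [263.33099547 178.8206446 ]
```

```bash
python3 drive.py '[[[0,0,0.001,0,0.02],[0.0005,0,0.002,0,0.02],[0.0005,0,0.002,0,0.02]]]' | grep -E 'ee_pos|wrist'
python3 drive.py '[[[0,0,0.001,0,0.02],[0.0005,0,0.002,0,0.02],[0.0005,0,0.002,0,0.02]]]' | grep -E 'ee_pos|wrist|opening'
python3 ram.py | grep -A1 now
```

```text
ee_pos: [0.466, -0.0297, 0.1682]
wrist_force: [-3.0, -10.3, 18.4]
ee_pos: [0.4663, -0.0297, 0.1668]
wrist_force: [-6.6, -9.2, 24.3]
opening: 0.0291
now [(array([258.08727876, 206.7949115 ]), np.float64(105.9375)), (array([272.11087952, 209.58715946]), np.float64(33.265625)), (array([262.94691677, 217.8774681 ]), np.float64(51.4375))] [(array([263.77477974, 177.93381481]), np.float64(92.21875))]
(array([0.59628919, 0.02867242, 0.29817525]), np.float64(0.012578216174170183))
```

The force now rises 6 N per 2 mm while the ram stays put, so the lever is on its stop. I'll hold it and check for creep.

```bash
python3 drive.py '[[[0,0,0,0,0.02],[0,0,0,0,0.02],[0,0,0,0,0.02],[0,0,0,0,0.02],[0,0,0,0,0.02]]]'|grep -E 'ee_pos|wrist'; python3 drive.py '[[[0,0,0,0,0.02],[0,0,0,0,0.02],[0,0,0,0,0.02],[0,0,0,0,0.02],[0,0,0,0,0.02]]]'
python3 - <<'E'
from h import *
s=imaging.camera("scene");t=imaging.camera("top")
c=lambda im,u0,v0,u1,v1:cv2.resize(im[v0:v1,u0:u1],(400,400),interpolation=cv2.INTER_CUBIC)
cv2.imwrite("pics/e.png",np.hstack([c(s,235,225,315,305),c(t,215,165,285,235)]))
E
```

```text
ee_pos: [0.4663, -0.0297, 0.1668]
wrist_force: [-6.7, -9.6, 24.3]
time: 11.75
ee_pos: [0.4663, -0.0297, 0.1668]
tcp_rot: [-179.0, -0.3, 2.3]
wrist_force: [-6.0, -8.9, 24.2]
opening: 0.0292
grasp_force: 69.1
```

View pics/e.png

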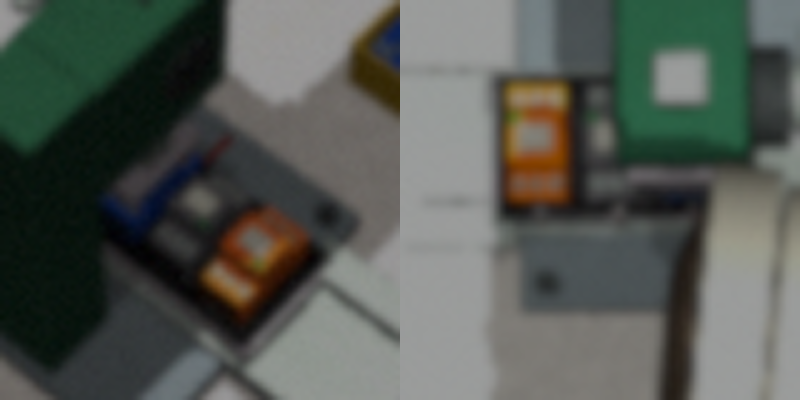

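The probe plate is down on the blue module, all the modules are seated, and the reading is steady at 24 N, so I'm handing the job in.

```bash
python3 -c "
from workcell import bot, imaging, workorder
print(workorder.job_done())"
```

```text
the job is handed in; nothing more can be done
None
```

The blue module is under the pins (carrier travel measured at about 64.6 mm, target 65 mm), and the arm is holding the lever down on its stop at about 24 N; the job was handed in at about 12 s.

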